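# Open the push-and-turn solvent bottle and hold up the cap

## Robot

A 6-joint arm with a two-finger parallel gripper is mounted at the origin on the work surface; the furniture and walls round the work are solid. World frame = base frame: x ahead of the robot, y to its left, z up, the work surface at z = 0. Lengths are in mm, angles in degrees, forces in N, time in s.
With the tool pointing down it reaches from about 250 to 775 mm from the base axis. Payload 4 kg.
Tool frame: the origin (TCP) lies at the very end of the fingers, on their centre line; the grasp point (between the pads) lies 19 mm behind it (robot.tcp_to_grasp is the distance from the TCP to the grasp point, in mm); z points along the fingers, y is the direction in which the jaws open and shut (so a half turn about z gives the same grasp; the last joint's range is limited). The gripper opens to 94 mm and grips with 3 to 60 N. Pads are 16 mm wide; open, the fingers measure 119 mm over their backs; the gripper's body (75 mm by 177 mm) begins 78 mm behind the grasp point.
Start: joints at [-81.423, 4.996, 78.535, -0, 96.463, -5.907], TCP at [137.56, -532.539, 205.506] pointing down, gripper open.
Joint ranges: [-177.83, 177.83], [-43.37, 116.18], [15.69, 146.23], [-61.86, 241.86], [9.47, 152.12], [-147.06, 147.06]. Speed limits (degrees/s): [159.86, 159.86, 180, 180, 180, 180].

## Interface

Orientations are given as a 3x3 rotation matrix whose columns are the frame's x, y, z axes.
In Python, from station import robot, grip, ik, monitor, vision, ticket, models gives the robot as it stands. The module is installed in compiled form; this text tells all that it offers. Calls block until the motion is done:
- robot.goto(position, orientation): joint-space move of the TCP to a pose.
- robot.move_straight(position, vel=150, orientation=None, guard=None): straight line of the TCP; orientation=None keeps the orientation; vel is the mean speed in mm/s. With guard (N) it stops when the force on the tool has changed by that much, and returns True; else False.
- robot.move_j(angles): joint-space move.
- grip(opening, grasp_force=None): opening from 0.0 (shut) to 1.0 (fully open); grasp_force is the grip in N (None keeps the last); returns when the fingers have stopped.
- robot.dwell(seconds).
- ik(position, orientation): joint angles nearest the present ones, or None.
- monitor.observe(): the state.
- vision.get_image(name): name is "scene" or "top" or "wrist"; returns (picture, depth): 400x640x3 uint8, blue, green, red; 400x640 float32, mm along the optical axis (not along the pixel's ray), 0 where there is no reading.
- vision.camera_info(name): a dict with "intrinsics" (3x3 intrinsics, pixels), "k1" (the pictures are not rectified: a ray, as slopes to the right and down, at radius r is drawn at 1 + k1 r^2 times it, then the intrinsics apply), "rvec" (rotation vector, rad) and "tvec" (3), from world to camera coordinates, as OpenCV has them. Camera axes: x right, y down, z forward; pixel columns grow to the right and rows downward; lengths in mm; the calibration is good to about 2 mm. A picture is of the moment at which its call begins: read the wrist's pose just before it. camera_info takes no time and is no camera call; for the wrist camera it gives the pose at the moment of the call.
A pose or a line that the arm cannot do raises robot.MotionError and nothing moves.
- ticket.close_job(): hands the job in, once; it reports no verdict.
Trained networks look in the newest picture that a camera, given by its name, has taken for a name from the list of things; names that differ only in an ending like _2 or _b are one class to them, and where a whole thing is asked for, a point or a joint stands for the part that bears it (a point fixed in the world has none). Each returns a list of dicts, best first, with "conf" (0 to 1); they miss things now and then, are a little off and sometimes report something else, mostly with a low value. They report only what shows in the picture. A call takes as long as a camera call. They do not tell look-alikes from the thing itself.
- models.trace(camera, target): "region" (400x640 bool, what is visible of it) and "extent" ([left, top, width, height] in pixels, round what is visible of it).
The state is a dict: "t": time; "qpos": joint angles; "qvel": joint speeds; "joint_torque": joint torques, N m; "tcp_pos": TCP position; "tool_rot": TCP orientation; "wrist_force": force on the tool from outside, world axes, zero at the start; "moment": the same for the moment, N m; "opening": opening from 0.0 (shut) to 1.0 (fully open).
Only numpy, scipy, OpenCV 4.12 (cv2) and the standard library are available. Lean on these libraries where they do the work, as an engineer would, in place of code of your own. Each camera call takes 0.05 s, during which the arm holds its last target. There are 200 camera calls.

## Task

Open the solvent bottle with the red safety cap so that the angle clips can be cleaned: press the red cap down, turn it counter-clockwise (seen from above), still pressed, until its white arrow faces the white mark on the bottle's shoulder, then lift it off. Finish holding the cap still and level in the gripper, about 10 cm straight above the mouth of its bottle; do not put it down. Keep the gripper off the blue-capped bottle and leave the other things on the bench where they are.

Things in the scene. Friction and masses are not known exactly. Their poses are not given: they have to be found in the camera images.
- red_bottle: Grey plastic bottle, 66 mm across, red band, clamped in a round holder (100 mm across) fixed to the bench: it cannot move or turn. Origin under its centre at bench height; z up along the axis of bottle and cap; x points to the white opening mark. Heights above the bench: body to 80 mm, shoulder sloping in to 94, collar (44 mm across) to 101, locked cap from 110 to 144.
- mouth (a point): Centre of the red bottle's mouth, the flat top of its neck, 128 mm above the bench, on the bottle's axis.
- open_mark (a point): The white mark on the shoulder of the red bottle, 33 mm from its axis, 80 mm above the bench. With the cap's arrow from 8 degrees short of the mark to 6 degrees past it, the cap lifts freely; a solid stop lies about 6 degrees past the mark.
- red_cap: Loose red ribbed cap, 48 mm in diameter, 34 mm high, about 40 g, gripped by its side from above. Origin at the centre of its open underside, z up; x along the white arrow on its top (a white line down the side is on the same side). Starts locked on the red bottle, arrow 43 to 57 degrees clockwise (from above) of the mark; it opens counter-clockwise only.
- seal_disc (a joint): Spring disc in the red bottle's neck that pushes the cap up: 0 m with the cap locked, grows as it is pressed (0.007 = 7 mm), to -0.003 with the cap off. Pushes with 5 N at 0 and 0.8 N more per mm. The cap's inner lugs sit in pockets: it turns only while pressed down at least 5 mm (aim for 7; it stops on the collar at 9).
- blue_bottle: The neighbour to be left alone: the same bottle and holder, same sizes, with a blue cap and band, all fixed. Origin under its centre at bench height, z up. It stands at least 140 mm from the red one; which of them is on the left varies.
- oil_bottle: Bystander: white oil bottle with red nozzle, 52 x 52 x 140 mm, at the back. Origin under its centre.
- masking_tape: Bystander: roll of cream masking tape, 104 mm across, 24 mm high. Origin under its centre.
- green_tape: Bystander: roll of green tape, 80 mm across, 18 mm high. Origin under its centre.
- screwdriver: Bystander: screwdriver with orange handle, 186 mm long, lying at the right. Origin under its centre.
- deburrer: Bystander: deburring tool with blue handle, 126 mm long, lying at the right. Origin under its centre.
- angle: Bystander: drilled aluminium angle clip, 52 x 31 x 25 mm, lying at the left. Origin under its centre.
- holder: Bystander: dark spring sheet holder, 65 mm long, 12 mm thick, lying at the left. Origin under its centre.
Mind the look-alikes: they are no part of the job. Leave any pink or purple look-alike of the red_bottle alone.

How it is judged:
By the outcome, as a careful person would: the job done as asked, in the order asked, and still so for the second after the job is handed in, while the arm keeps its last pose, push and grip.
It also fails if it takes over 34 s, if anything falls off the work surface, if the arm or the gripper's body presses on something with over 40 N, if the wrist force passes 120 N, or if a joint passes its speed limit or range.

## Working session

There is one attempt and no reset: what is moved stays moved. The work goes in short steps, each a Python script; the robot and the scene stay as the last script left them, time stands still between calls to the robot, and variables do not carry over. Pictures are saved under pics/ and viewed, about 8 in all and at most 12, crops included, and the job is handed in when it is done.

```bash
mkdir -p pics; cat > h.py <<'E'
import numpy as np, cv2
from station import robot, grip, ik, monitor, vision, ticket, models
def cam(n):
    c=vision.camera_info(n); K=np.array(c["intrinsics"],float); R=cv2.Rodrigues(np.array(c["rvec"],float))[0]; t=np.array(c["tvec"],float).ravel()
    return K,float(c["k1"]),R,t
def rays(c,uv):
    K,k1,R,t=c; uv=np.atleast_2d(np.asarray(uv,float))
    p=cv2.undistortPoints(uv.reshape(-1,1,2),K,np.array([k1,0,0,0,0.])).reshape(-1,2)
    return np.c_[p,np.ones(len(p))]
def world(c,uv,d):   # depth along axis
    r=rays(c,uv)*np.asarray(d,float).reshape(-1,1); return (r-c[3])@c[2]
def atz(c,uv,z):
    d=rays(c,uv)@c[2]; o=-c[2].T@c[3]; return o+d*((z-o[2])/d[:,2])[:,None]
def proj(c,P):
    return cv2.projectPoints(np.atleast_2d(np.asarray(P,float)),cv2.Rodrigues(c[2])[0],c[3],c[0],np.array([c[1],0,0,0,0.]))[0].reshape(-1,2)
E
python3 - <<'E'
from h import *
for n in("scene","top"):
    im,d=vision.get_image(n); cv2.imwrite(f"pics/{n}1.png",im); np.save(f"{n}1.npy",d); c=cam(n)
    print(n,"cam pos",(-c[2].T@c[3]).round(),"axis",c[2][2].round(2))
    for t in("red_cap","red_bottle","blue_bottle"):
        for r in models.trace(n,t)[:4]:
            m=r["region"]; v,u=np.nonzero(m&(d>0)); P=world(c,np.c_[u,v],d[v,u]); z=np.percentile(P[:,2],97); T=P[P[:,2]>z-6]
            print(t,round(r["conf"],2),np.round(r["extent"]),"n",m.sum(),"ztop",z.round(1),"topc",((T.max(0)+T.min(0))/2).round(1),T.mean(0).round(1),"col",im[v,u].mean(0).round())
print(monitor.observe()["t"],monitor.observe()["wrist_force"])
E
```

```text
scene cam pos [  25.  640. 1023.] axis [ 0.41 -0.51 -0.76]
red_cap 0.51 [360. 158.  15.  17.] n 202 ztop 148.2 topc [ 496.  -147.5  145.9] [ 495.3 -146.3  145.7] col [121. 123. 238.]
red_bottle 0.97 [350. 172.  31.  30.] n 664 ztop 102.1 topc [ 494.7 -140.7  104.2] [ 490.  -135.7  101.9] col [150. 143. 166.]
red_bottle 0.97 [322. 142.  25.  42.] n 686 ztop 135.6 topc [ 637.2 -146.9  136. ] [ 635.5 -145.8  137.1] col [179.  98. 167.]
red_bottle 0.74 [336. 243.  36.  45.] n 1016 ztop 139.5 topc [333.  136.  138.7] [332.5 137.1 139.6] col [205. 182. 245.]
red_bottle 0.72 [368. 206.  29.  41.] n 903 ztop 139.6 topc [349.5 -37.6 139. ] [349.  -36.9 140. ] col [199. 175. 243.]
blue_bottle 0.92 [306. 193.  33.  49.] n 1038 ztop 146.8 topc [509.1  73.8 146.5] [509.5  73.6 145.2] col [191. 159. 139.]
top cam pos [ 406.   46. 1062.] axis [ 0.12 -0.   -0.99]
red_cap 0.89 [386. 204.  21.  21.] n 311 ztop 146.7 topc [ 496.3 -145.5  145.1] [ 496.6 -145.3  143.6] col [ 88.  92. 223.]
red_bottle 0.89 [371. 150.  35.  34.] n 956 ztop 138.3 topc [ 639.2 -148.1  138.1] [ 638.5 -147.6  138.5] col [142.  79. 122.]
red_bottle 0.88 [369. 198.  35.  41.] n 728 ztop 92.0 topc [ 495.5 -139.8  112.4] [ 490.9 -131.8   92.3] col [111. 106. 110.]
red_bottle 0.76 [333. 253.  35.  36.] n 1030 ztop 139.0 topc [350.5 -37.5 138.5] [350.3 -37.5 138.5] col [166. 144. 201.]
red_bottle 0.57 [269. 259.  35.  37.] n 1043 ztop 137.8 topc [332.6 137.7 137. ] [332.8 137.4 137.7] col [172. 150. 209.]
blue_bottle 0.87 [288. 197.  38.  38.] n 1054 ztop 145.5 topc [511.5  75.  143.8] [510.4  74.1 143.3] col [164. 132. 111.]
0.4 [-0.07244987 -0.16615947  0.02563317]
```

```bash
python3 - <<'E'
from h import *
a=cv2.imread("pics/scene1.png")[110:310,260:420]; b=cv2.imread("pics/top1.png")[130:310,250:430]
a=cv2.resize(a,(400,500)); b=cv2.resize(b,(400,500)); cv2.imwrite("pics/v1.png",np.hstack([a,b]))
s=monitor.observe(); c=cam("wrist"); R=s["tool_rot"]; print(np.round(R,3)); o=-c[2].T@c[3]
print("cam in tool",R.T@(o-s["tcp_pos"]),"axes in tool (rows cam x,y,z)\n",(c[2]@R).round(3)); print(c[0],c[1])
E
```

```text
[[ 0.968  0.25  -0.   ]
 [ 0.25  -0.968  0.   ]
 [ 0.    -0.    -1.   ]]
cam in tool [  69.21684832    0.72358293 -179.94306168] axes in tool (rows cam x,y,z)
 [[-0.001  1.     0.   ]
 [-0.971 -0.001 -0.24 ]
 [-0.24  -0.     0.971]]
[[315.71343541   0.         318.30654034]
 [  0.         315.71343541 196.49001909]
 [  0.           0.           1.        ]] -0.02721631228217028
```

View pics/v1.png

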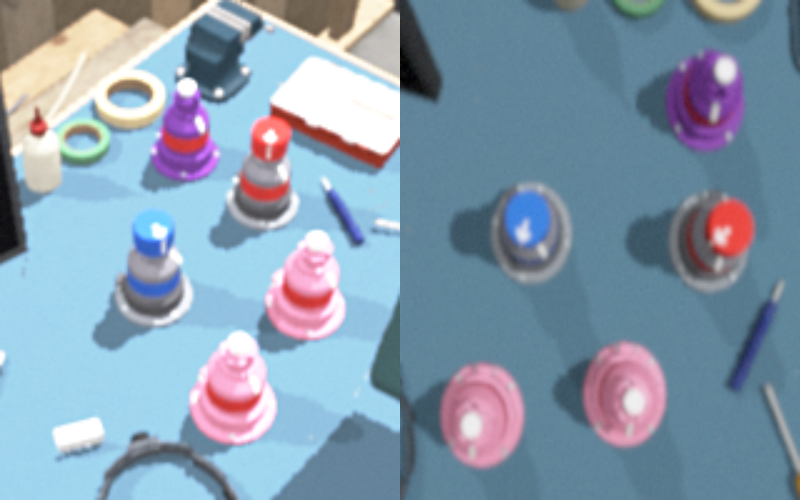

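```bash
cat >> h.py <<'E'
def down(yaw):
    a=np.radians(yaw); c,s=np.cos(a),np.sin(a); return np.array([[c,s,0],[s,-c,0],[0,0,-1.]])
E
python3 - <<'E'
from h import *
robot.goto([496.5,-145.5,225],down(180)); robot.dwell(.2)
s=monitor.observe(); c=cam("wrist"); im,d=vision.get_image("wrist"); np.save("w1.npy",d); np.savez("w1c.npz",K=c[0],k=c[1],R=c[2],t=c[3]); cv2.imwrite("pics/w1.png",im)
for r in models.trace("wrist","red_cap")[:2]:
    m=r["region"]; v,u=np.nonzero(m&(d>0)); P=world(c,np.c_[u,v],d[v,u]); z=np.percentile(P[:,2],90)
    T=P[abs(P[:,2]-np.median(P[P[:,2]>z-5,2]))<4]; print(r["conf"],np.round(r["extent"]),z,T.min(0),T.max(0),(T.max(0)+T.min(0))/2)
print(s["t"],s["qpos"],s["tcp_pos"])
print(proj(c,[[496.5,-145.5,144],[496.5,-145.5,80]]))
cv2.imwrite("pics/w1v.png",cv2.resize(im[100:320,190:450],None,fx=2.7,fy=2.7,interpolation=cv2.INTER_CUBIC))
E
```

```text
0.7 [291. 171.  54.  58.] 145.66822355453363 [ 474.32166679 -171.31984233  140.93135736] [ 521.08209322 -123.98060284  147.71739719] [ 497.70188    -147.65022258  144.32437727]
0.28 [447. 144. 147. 101.] 144.85367026218114 [487.37159377  48.87041006 140.63686211] [534.39743034  97.20528241 147.34136349] [510.88451205  73.03784623 143.9891128 ]
2.5083 [-2.26864702e+01  6.60923968e-01  8.08752105e+01 -5.43487303e-03
  9.84758128e+01 -1.12606992e+02] [ 496.31100388 -146.16293059  224.8952572 ]
[[319.95333673 201.98488759]
 [319.65163421 186.43263571]]
```

View pics/w1v.png

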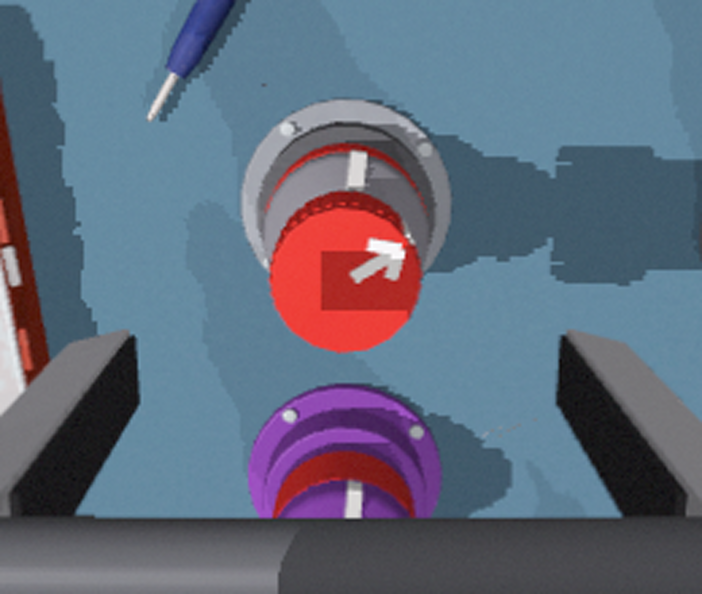

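The wrist picture shows the grey bottle with its red cap centred near crop (345,280). The arrow points to about (405,248), up and right, and the white mark runs from (358,150) to (355,188), toward the robot. I'll compute the angles from these.

```bash
python3 - <<'E'
from h import *
z=np.load("w1c.npz"); c=(z["K"],float(z["k"]),z["R"],z["t"]); im=cv2.imread("pics/w1.png").astype(int)
b,g,r=im[...,0],im[...,1],im[...,2]
red=((r>120)&(g<80)&(b<80)); white=(im.min(2)>140)&(im.max(2)-im.min(2)<40)
V,U=np.mgrid[:400,:640]
box=(U>288)&(U<350)&(V>174)&(V<234)
bright=((r>200)&(g<90)|(r>120)&(g<60))&box
W=atz(c,np.c_[U[box],V[box]],144.)
m=(bright|(white&box)).astype(np.uint8); v,u=np.nonzero(m)
P=atz(c,np.c_[u,v],144)[:,:2]
h=cv2.convexHull(P.astype(np.float32)); print("circle low half:",cv2.minEnclosingCircle(h[h[:,0,0]>490]))
ctr=np.array(cv2.minEnclosingCircle(h[h[:,0,0]>490])[0])
A=white&box&(V>184)&(V<208)&(U>315)&(U<343); v,u=np.nonzero(A); P=atz(c,np.c_[u,v],144)[:,:2]
_,_,vt=np.linalg.svd(P-P.mean(0)); print("arrow n",len(P),P.mean(0),"ang by mean",np.degrees(np.arctan2(*(P.mean(0)-ctr)[::-1])), "far",P[np.argmax(((P-ctr)**2).sum(1))],np.ptp(P,0))
ends=190+np.array([352,400])/2.7,100+np.array([279,252])/2.7
Q=atz(c,np.c_[ends[0],ends[1]],144)[:,:2]; print("shaft",np.degrees(np.arctan2(*(Q[1]-Q[0])[::-1])))
M=white&(U>315)&(U<330)&(V>152)&(V<172); v,u=np.nonzero(M); print("mark px",u.min(),u.max(),v.min(),v.max())
k=v<=v.min()+2; e=atz(c,[[u[k].mean(),v.min()]],80)[0,:2]; k2=v>=v.max()-2; e2=atz(c,[[u[k2].mean(),v.max()]],90)[0,:2]
for q in(e,e2): print("mark",q,np.degrees(np.arctan2(*(q-ctr)[::-1])),np.linalg.norm(q-ctr))
E
```

```text
circle low half: ((497.5867004394531, -147.822021484375), 24.265365600585938)
arrow n 175 [ 491.0203738  -135.63407225] ang by mean 118.31381828965775 far [ 482.58667639 -127.7195888 ] [15.70273362 18.6242619 ]
shaft 120.10501285533144
mark px 316 325 156 169
mark [ 464.54589552 -142.87443082] 171.48370138044368 33.40918202166719
mark [ 476.46534716 -144.61129275] 171.35644697263203 21.363996423234113
```

```bash
python3 - <<'E'
from h import *
def st(n):
    s=monitor.observe(); print(n,round(s["t"],2),s["tcp_pos"].round(2) if hasattr(s["tcp_pos"],"round") else s["tcp_pos"],np.round(s["wrist_force"],1),np.round(s["moment"],2),round(s["opening"],3),np.round(s["qpos"][5],1))
X=[497.2,-147.2]
robot.goto([*X,190],down(130)); st("above")
print(robot.move_straight([*X,111],vel=80,guard=8)); st("low")
grip(0.3,5); st("light")
E
```

```text
above 3.45 [ 497.26 -147.31  190.19] [ 0.  -0.5 -0.3] [-0.02 -0.17  0.04] 1.002 -62.8
False
low 4.58 [ 497.72 -147.4   111.77] [-0.1 -0.   0.2] [ 0.03 -0.12  0.06] 0.999 -62.8
light 5.35 [ 497.49 -146.96  110.99] [1.6 0.9 0. ] [ 0.14 -0.41 -0.  ] 0.514 -62.8
```

```bash
cat >> h.py <<'E'
def st(n):
    s=monitor.observe(); print(n,round(s["t"],2),np.round(s["tcp_pos"],2),"F",np.round(s["wrist_force"],1),"M",np.round(s["moment"],2),round(s["opening"],3),np.round(s["qpos"][5],1)); return s
E
python3 - <<'E'
from h import *
grip(0.3,45); st("grip")
X=[497.2,-147.2]
for z in (108,104):
    robot.move_straight([*X,z],vel=20); robot.dwell(.1); s=st("press")
E
```

```text
grip 5.57 [ 497.48 -146.95  111.01] F [ 1.2  1.  -1.1] M [ 0.25 -0.47 -0.08] 0.504 -62.8
press 5.97 [ 497.67 -147.06  109.42] F [0.3 2.6 5.3] M [ 0.42 -0.07 -0.05] 0.509 -62.8
press 6.42 [ 497.78 -147.11  106.17] F [-1.3  2.4  8.6] M [0.46 0.1  0.01] 0.506 -62.8
```

```bash
python3 - <<'E'
from h import *
X=[497.2,-147.2,101.2]
robot.move_straight(X,vel=20); robot.dwell(.15); st("press")
for a in (8,17):
    try: print(robot.move_straight(X,vel=20,orientation=down(130+a)))
    except robot.MotionError as e: print("err",e); break
    robot.dwell(.1); s=st(a); print(np.degrees(np.arctan2(s["tool_rot"][1][0],s["tool_rot"][0][0])))
E
```

```text
press 6.86 [ 497.84 -147.13  103.89] F [-1.9  2.8 10.2] M [ 0.49  0.2  -0.02] 0.502 -62.8
False
8 7.25 [ 498.13 -147.51  104.04] F [-1.9  2.8 10.5] M [0.43 0.13 0.07] 0.503 -70.8
138.01342015315026
False
17 7.66 [ 498.24 -147.61  104.1 ] F [-1.7  1.9  9.3] M [0.4  0.05 0.03] 0.503 -79.8
147.01303588284307
```

```bash
python3 - <<'E'
from h import *
X=[497.2,-147.2,101.2]
for a in (30,44):
    robot.move_straight(X,vel=20,orientation=down(130+a)); robot.dwell(.1); s=st(a)
c=cam("wrist"); im,d=vision.get_image("wrist"); np.savez("w2c.npz",K=c[0],k=c[1],R=c[2],t=c[3]); cv2.imwrite("pics/w2.png",im)
p=proj(c,[[497.6,-147.6,137],[464.9,-142.7,80]]); print(p)
x,y=p[0].astype(int); x0=x-100;y0=max(0,y-90); print(x0,y0)
cv2.imwrite("pics/w2v.png",cv2.resize(im[y0:y0+150,x0:x0+200],None,fx=4,fy=4,interpolation=cv2.INTER_CUBIC))
E
```

```text
30 8.13 [ 498.3  -147.51  104.13] F [-0.6  2.5 10.9] M [0.49 0.05 0.07] 0.506 -92.8
44 8.62 [ 498.39 -147.46  104.19] F [-0.3  2.   9.9] M [0.53 0.03 0.02] 0.509 -106.8
[[319.21946227 257.93133832]
 [321.29150638 173.71793546]]
219 167
```

View pics/w2v.png

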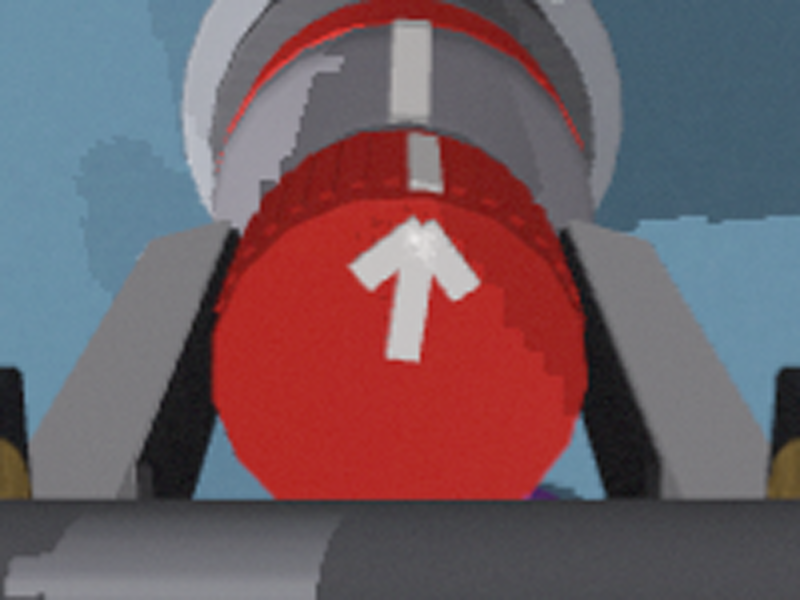

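The cap followed the turn. The arrow now runs from (402,360) to (420,222), almost at the mark at (412,20) to (409,120). I'll work out what turn is left.

```bash
python3 - <<'E'
from h import *
z=np.load("w2c.npz"); c=(z["K"],float(z["k"]),z["R"],z["t"])
g=lambda x,y:[219+x/4-.4,167+y/4-.4]
an=lambda v:np.degrees(np.arctan2(v[1],v[0]))
A=atz(c,[g(403,360),g(421,222)],137)[:,:2]; M=atz(c,[g(412,22)],80)[0,:2]; M2=atz(c,[g(409,120)],94)[0,:2]
L=atz(c,[g(427,190)],137)[0,:2]; L2=atz(c,[g(424,135)],104)[0,:2]; w=atz(c,[g(212,350),g(587,350)],137)[:,:2]
print("edges",w)
for ctr in ([497.6,-147.7],[498.2,-147.4]):
    print("arrow",an(A[1]-A[0]),"tip",an(A[1]-ctr),"side",an(L-ctr),an(L2-ctr),"mark",an(M-ctr),an(M2-ctr),np.linalg.norm(M-ctr),A,M)
E
```

```text
edges [[ 493.03039662 -171.21022234]
 [ 497.96816723 -124.3085208 ]]
arrow 167.1501090860714 tip 166.92358589597362 side 166.42177467966624 165.14940916419852 mark 171.05630658431974 170.7873980518648 34.15844102600086 [[ 496.88253964 -147.45854803]
 [ 478.91383727 -143.35970168]] [ 463.85687106 -142.38960055]
arrow 167.1501090860714 tip 168.16809630088224 side 167.46074680783684 166.2987886332196 mark 171.69954461279787 171.82245385777387 34.706693999677825 [[ 496.88253964 -147.45854803]
 [ 478.91383727 -143.35970168]] [ 463.85687106 -142.38960055]
```

```bash
python3 - <<'E'
from h import *
X=[497.2,-147.2]; R=down(130+48.2)
robot.move_straight([*X,101.2],vel=20,orientation=R); robot.dwell(.15); st("turned")
robot.move_straight([*X,112],vel=30); robot.dwell(.1); st("112")
print(robot.move_straight([*X,118],vel=20,guard=15)); robot.dwell(.1); st("118")
c=cam("wrist"); im,d=vision.get_image("wrist"); np.savez("w3c.npz",K=c[0],k=c[1],R=c[2],t=c[3]); cv2.imwrite("pics/w3.png",im)
cv2.imwrite("pics/w3v.png",cv2.resize(im[150:310,219:419],None,fx=4,fy=3.75,interpolation=cv2.INTER_CUBIC))
E
```

```text
turned 9.07 [ 498.38 -147.48  104.15] F [-1.5  2.5 10.2] M [0.49 0.07 0.05] 0.505 -111.0
112 9.68 [ 497.58 -147.62  112.05] F [ 1.7 -0.3  3.8] M [ 0.02 -0.45 -0.03] 0.506 -111.0
False
118 10.23 [ 496.76 -146.86  117.4 ] F [ 2.6  0.7 -1.2] M [ 0.2  -0.41  0.  ] 0.503 -111.0
```

View pics/w3v.png

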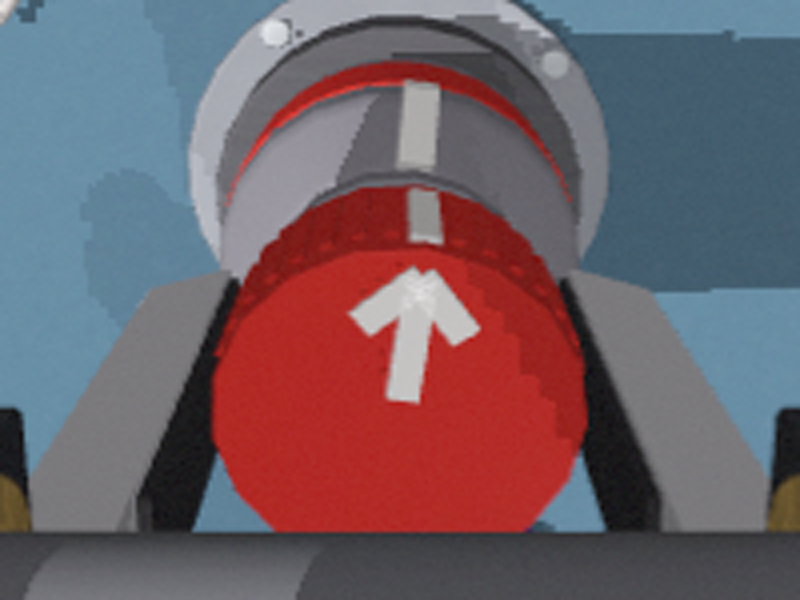

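The cap lifts freely and is held fast in the gripper: the arrow at (405,400) to (420,275) has not moved relative to the jaws. Next I lift it to 100 mm above the mouth.

```bash
python3 - <<'E'
from h import *
X=[497.5,-147.3]
robot.move_straight([*X,150],vel=40); st("150"); robot.move_straight([*X,229],vel=70); robot.dwell(.6); st("up")
c=cam("wrist"); im,d=vision.get_image("wrist"); im2,d2=vision.get_image("scene")
w=im[110:310,200:440]; w=cv2.resize(w,(480,400)); q=cv2.resize(im2[130:230,300:400],(400,400),interpolation=cv2.INTER_CUBIC)[:,:320]; cv2.imwrite("pics/w4v.png",np.hstack([w,q]))
c2=cam("scene")
for r in models.trace("scene","red_cap")[:1]:
    m=r["region"]; v,u=np.nonzero(m&(d2>0)); P=world(c2,np.c_[u,v],d2[v,u]); print(r["conf"],r["extent"],P.min(0),P.max(0))
E
```

```text
150 11.23 [ 497.27 -147.25  149.67] F [ 0.6 -0.9  0.2] M [ 0.13 -0.17 -0.  ] 0.51 -111.0
up 13.11 [ 497.51 -147.29  229.01] F [-0.4  0.2 -0.4] M [ 0.02 -0.13 -0.03] 0.509 -111.0
0.72 [268.2, 159.5, 18.7, 27.7] [736.13387322  -1.80071586   1.32806765] [777.1067317   43.39572952 121.96386811]
```

View pics/w4v.png

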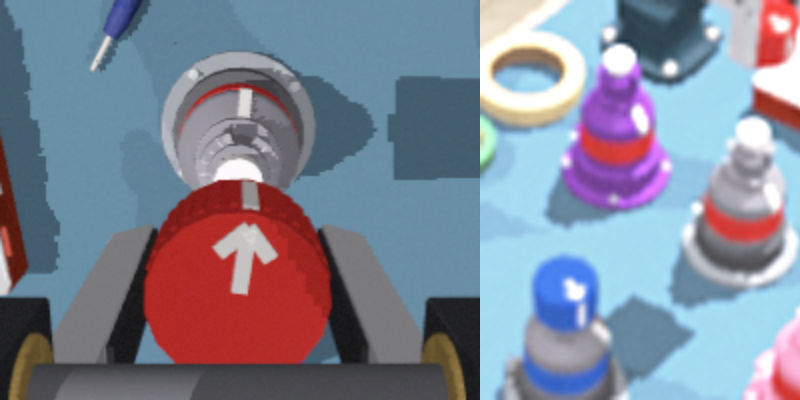

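The cap is off. The bare neck shows in both views, at (237,170) in the wrist half and (755,140) in the scene half. The cap sits level and unslipped in the jaws. The scene network's cap detection is the oil bottle's nozzle, about 240 mm away from the cap, so I disregard it. I'll hand in now.

```bash
python3 -c "
from h import *
st('end'); ticket.close_job()"
```

```text
end 13.26 [ 497.51 -147.29  229.02] F [-0.8 -0.4 -0.3] M [ 0.03 -0.18 -0.03] 0.503 -111.0
the job is handed in; nothing more can be done
```

The red cap is off its bottle, and I handed the job in with the gripper holding it still at 13.3 s. The hand-in gave no verdict.

- **Opening:** I gripped the cap by its side at 45 N, pressed it about 7 mm (10 N on the wrist) and turned it 48° counter-clockwise while pressed. It then lifted off without resistance.
- **Alignment:** A check 4° before the end of the turn put the arrow about 4.5° short of the mark, so I turned it the remaining 4.2°. My first estimate of the turn was 52°, which disagreed with this by about 4°. I trusted the later, closer view, and the free lift agrees with it.
- **Final position:** The cap is level, with its underside at about 228 mm, which is 100 mm above the mouth. It sits over the bottle's axis to within the 1–2 mm accuracy of the cameras.
- **Last checks:** The last picture shows the bare neck with the cap unslipped in the jaws, and outside forces are under 1 N. The network's last scene detection of the cap was wrong: it had picked up the oil bottle's nozzle. The cap's height therefore comes from the arm's own position, not a separate camera measurement.
- **Other items:** I made no moves toward the blue bottle, the look-alikes or the rest of the bench. I did not check each of them again afterwards.

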